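# Rotate the battery stock

### The arm

A 7-joint arm with a two-finger parallel gripper is mounted at the origin on the work surface. World frame = base frame: x ahead of the robot, y to its left, z up, the work surface at z = 0. Lengths are in m, angles in rad, forces in N, time in s.
With the tool pointing down it reaches from about 0.425 to 0.925 m from the base axis. Payload 6.8 kg.
Tool frame: the origin (TCP) lies on the centre line of the jaws, within the pads' length; the fingertips stand 19 mm ahead of it and the grasp point (between the pads) is the TCP; z points along the fingers, y is the line along which they close (so a half turn about z gives the same grasp; the last joint's range is limited). The gripper opens to 85 mm and grips with 20 to 120 N. Pads are 22 mm wide; open, the fingers measure 114 mm over their backs; the gripper's body (76 mm by 85 mm) begins 54 mm behind the grasp point. The pads swing forward as they close: fully open they stand 13 mm farther back than shut.
Start: joints at [1.16, 0.477, 0.022, 1.555, -0.011, 1.109, -0.083], TCP at [0.201, -0.644, 0.224] pointing down, gripper open.
Joint ranges: [-2.96, 2.96], [-0.34, 2.1], [-1.41, 1.46], [0.24, 2.44], [-1.37, 4.51], [0.17, 1.92], [-2.96, 2.96]. Speed limits (rad/s): [2.39, 2.39, 3.14, 3.14, 3.14, 3.14, 3.14].

### API

Orientations are given as a rotation vector (axis times angle).
In Python, from bench import r gives the robot as it stands. The module is installed in compiled form; this text tells all that it offers.
- The arm moves only by the tool arm_command, never from a script. Its argument "rows" is a list of rows, each an object of numbers: "fingers": the opening, from -1 (shut) to 1 (fully open); "x", "y", "z": the shift along the tool's x, y, z in m; "ax", "ay", "az": the turn, a rotation vector about the tool's x, y, z in degrees. In form: [{"fingers": .., "x": .., "y": .., "z": .., "ax": .., "ay": .., "az": ..}, ...]. A call has 1 to 10 rows; each row shifts and turns the commanded pose from where the row before left it, along the tool's axes as they then stand; what a row does not reach is not made up. A row lasts 1/12 s, in which the tool goes at most 41.7 mm and 7.16 degrees, less where a joint would pass 70% of its speed; a pose out of reach is approached as far as the arm can. A call is refused whole if a number of a shift passes 0.0417 or a number of a turn 7.16, either way. A call with a gripper value outside its range is refused whole. The fingers move at their own pace and stop on an object; "grip_force" is the grip in N (left out, the last holds). Time passes only in rows, so rows that do not move let the fingers close. It gives the time, the measured TCP pose, the force, the opening and the grip force at its end, in the units of the state.
- r.get_obs(): the state, without advancing time (a new reading comes with each control period).
- r.grab_frame(name): name is "side" or "top"; returns a dict with "frame" (384x512x3 uint8, red, green, blue), "depth" (384x512 float32, m along the optical axis (not along the pixel's ray), 0 where there is no reading), "K" (3x3 intrinsics, pixels), "distortion" ([k1, k2, p1, p2, k3] as OpenCV has them; the pictures are not rectified), "world_from_camera" (4x4, takes a point from camera to world coordinates). Camera axes: x right, y down, z forward; pixel columns grow to the right and rows downward; lengths in m; the calibration is good to about 2 mm. A picture is of the moment at which its call begins.
- r.hand_in(): hands the job in; it is judged then, once.
The state is a dict: "clock": time; "joints": joint angles; "qvel": joint speeds; "tau": joint torques, N m; "tcp_pos": TCP position; "orientation": TCP orientation; "contact_force": force on the tool from outside, world axes, zero at the start; "moment": the same for the moment, N m; "grip_width": finger opening in m; "gripper_force": force on a finger pad.
Only numpy, scipy, OpenCV 4.12 (cv2) and the standard library are available. Lean on these libraries where they do the work, as an engineer would, in place of code of your own. Each camera call takes 0.05 s, during which the arm holds its last target. There are 200 camera calls.

### The job

Take the oldest 40 mm battery pack, the one at the low front stop of its sloped lane, and lay it gently in the cradle of the battery tester, letting the packs behind it roll forward. Then take the new 40 mm pack from the delivery tray and load it gently into the same lane from the rear, so that three packs lie queued up one behind another against the stop with the new one last. Do not drop the packs, do not lift the other packs out of the lane, and leave the slim packs and everything else where they are.

Things in the scene. Friction and masses are not known exactly. Their poses are not given: they have to be found in the camera images.
- pack_front_c (a point): Centre of the oldest battery pack, the one lying against the stop at the low, robot-side end of the wide-pack lane at the start. A grey plastic cylinder with black end rims, 40 mm diameter, 52 mm long, about 0.15 kg. Its y axis runs along the cylinder, across the lane; it rolls about that axis.
- pack_mid_c (a point): Centre of the second pack in that lane, same 40 x 52 mm cylinder, lying right behind the front one (centres 40 mm apart). It rolls forward by itself when the front one is lifted out.
- pack_rear_c (a point): Centre of the third and last pack in that lane, same cylinder, right behind the second; it too rolls forward by itself.
- pack_new_c (a point): Centre of the new pack, same 40 x 52 mm cylinder, lying on the cardboard delivery tray in one of two seats 80 mm apart; the other holds a slim pack. Its y axis runs along the cylinder. A seat is the flat tray top (8 mm above the table) with a ridge 5 mm high along either side of the pack; nothing stands at its ends.
- lane: Fixed sloped aluminium lane of the 40 mm packs, one of two equal lanes 130 mm apart in either order (the other holds slim packs). Origin under its foot's middle, 8 mm above the table. x points up the lane from the stop, y across. Floor: 10 degree (0.175 rad) slope, 205 mm long, 40 mm wide (narrower than a pack); at the 24 mm high stop (x = -0.10) it lies 50 mm above the origin.
- lane_s1 (a point): Centre of a 40 mm pack lying in the lane against the stop (first place). Here the lane has no side guides and a pack's ends overhang the floor by 6 mm each, so fingers can reach past both ends.
- lane_s2 (a point): Centre of a 40 mm pack lying second in the queue, 40 mm up the slope. From 43 to 147 mm up from the stop, side guides stand 12 mm above the floor, inner faces 59 mm apart, flaring to about 70 mm over the last 17 mm.
- lane_s3 (a point): Centre of a 40 mm pack lying third in the queue, 80 mm up the slope.
- lane_load (a point): Centre of a 40 mm pack lying on the rear end of the lane floor, 165 mm up the slope from the stop; no guides here, pack ends overhang the floor by 6 mm each. Let go here, square to the lane and in its middle, it rolls down to the queue by itself.
- tester: The battery tester, fixed: grey housing 150 x 110 x 30 mm, with the black test cradle towards its -x end and a black display 42 mm high at its +x end. The pack lies in the cradle along the tester's y axis. Origin on the table, under the cradle 12 mm towards +x from it.
- cradle (a point): Centre of a pack lying in the test cradle, 62 mm above the table. The cradle is a raised block 40 mm wide along y (the pack's ends overhang it by 6 mm each), its floor 42 mm above the table, between two ridges along y, 7 mm high and 34 mm apart; open above and at the ends.
- slim_front_c (a point): Centre of a slim pack, 28 mm diameter, 52 mm long, in the other lane. Bystander.
- slim_rear_c (a point): Centre of the second slim pack in the other lane. Bystander.
- slim_new_c (a point): Centre of the slim pack in the other seat of the delivery tray. Bystander.
- meter: Orange handheld meter lying on the table, 170 x 85 x 32 mm, origin under its middle. Bystander.
- bottle: Drinking bottle, 60 mm diameter, 190 mm high, origin under its middle. Bystander.
- driver: Screwdriver lying on the table near the far edge, about 200 mm long, its x axis along it. Bystander.
- adapter: Small steel and black plug adapter, 55 x 24 x 24 mm, on the table beyond the rack, origin under its middle. Bystander.
Mind the look-alikes: they are no part of the job. What is shaped like the part that bears pack_new_c but red, white or yellow is not meant.

How it is judged:
On the way, in this order (a step that is already met when the one before it is completed fails the run):
1. the oldest pack lies in the tester's cradle, let go, before the new one is loaded (horizontal distance between pack_front_c and cradle below 0.009 m and z of pack_front_c in the frame of cradle between -0.004 and 0.004 m and angle between the y axis of pack_front_c and the y axis of tester, either way round below 0.15 rad and contact force between the fingers and pack_front below 0.1 N and linear speed of pack_front below 0.02 m/s and horizontal distance between pack_new_c and lane_s3 above 0.1 m), for 0.2 s.
2. the new pack lies third in the queue, behind the two others (distance between pack_mid_c and lane_s1 below 0.009 m and distance between pack_rear_c and lane_s2 below 0.009 m and distance between pack_new_c and lane_s3 below 0.009 m), for 0.2 s.
At the end, for the whole second after the job is handed in: The oldest pack lies released and at rest in the tester's cradle (within 9 mm of its centre, 4 mm in height, and within 0.15 rad of its direction); in the lane the second, third and new packs lie at rest, each within 9 mm of its place: first, second and third from the stop. Nothing is held (all of step 2 and horizontal distance between pack_front_c and cradle below 0.009 m and z of pack_front_c in the frame of cradle between -0.004 and 0.004 m and angle between the y axis of pack_front_c and the y axis of tester, either way round below 0.15 rad and contact force between the fingers and pack_front below 0.1 N and linear speed of each of pack_front, pack_mid, pack_rear, pack_new below 0.02 m/s and contact force between the fingers and pack_new below 0.1 N); the robot touches nothing.
It fails at once if a slim pack, the meter, the bottle, the screwdriver or the adapter is moved by more than 30 mm (distance of any of slim_front_c, slim_rear_c, slim_new_c, meter, bottle, driver, adapter from where it was at the start of the episode above 0.03 m).
It fails at once if the second or third pack is lifted out of the lane (z of any of pack_mid_c, pack_rear_c in the frame of lane above 0.125 m).
It fails at once if the oldest pack is dropped or thrown into the cradle (over 0.6 m/s within 40 mm of its place) (distance between pack_front_c and cradle below 0.04 m and linear speed of pack_front above 0.6 m/s).
It fails at once if the new pack is dropped or thrown into the lane (over 0.75 m/s in it) (x of pack_new_c in the frame of lane between -0.11 and 0.11 m and y of pack_new_c in the frame of lane between -0.04 and 0.04 m and z of pack_new_c in the frame of lane below 0.13 m and linear speed of pack_new above 0.75 m/s).
It also fails if it takes over 58 s, if anything falls off the work surface, if the arm or the gripper's body presses on something with over 40 N, if the wrist force passes 120 N, or if a joint passes its speed limit or range.

## Working session

There is one attempt and no reset: what is moved stays moved. The work goes in short steps, Python scripts to look and compute and a tool call to move; the robot and the scene stay as the last step left them, time stands still between calls to the robot, and variables do not carry over. Pictures are saved under pics/ and viewed, at most 10 in all, crops included, and the job is handed in when it is done.

Besides the shell and the picture viewer there is one more tool, called after "Call:" as name(argument=value, ...) on one line, values as JSON. arm_command: Moves the arm, as the interface text tells. Its arguments: {"type":"object","properties":{"rows":{"type":"array"},"grip_force":{"type":"number"}},"required":["rows"]}

```bash
mkdir -p pics; cat > h.py <<'E'
import numpy as np, cv2
from bench import r
from scipy.spatial.transform import Rotation as R
def snap(n):
    f=r.grab_frame(n); np.savez('%s.npz'%n,**{k:np.array(v) for k,v in f.items()}); return f
def px(f,pts):
    "world points at pixels (u,v), from depth"
    out=[]
    for u,v in pts:
        d=f['depth'][int(v)-1:int(v)+2,int(u)-1:int(u)+2]; d=np.median(d[d>0]) if (d>0).any() else np.nan
        n=cv2.undistortPoints(np.array([[[u,v]]],float),np.array(f['K']),np.array(f['distortion']))[0,0]
        p=np.array(f['world_from_camera'])@np.array([n[0]*d,n[1]*d,d,1]); out.append(p[:3])
    return np.array(out)
def proj(f,P):
    T=np.linalg.inv(np.array(f['world_from_camera']));
    return cv2.projectPoints(np.array(P,float).reshape(-1,3),cv2.Rodrigues(T[:3,:3])[0],T[:3,3],np.array(f['K']),np.array(f['distortion']))[0][:,0]
E
python3 - <<'E'
from h import *
o=r.get_obs(); print({k:np.round(v,3) for k,v in o.items()}, R.from_rotvec(o['orientation']).as_matrix().round(2))
a=snap('top')
b=snap('side')
print(np.array(a['world_from_camera']).round(2),np.array(b['world_from_camera']).round(2))
for n,f in(('top',a),('side',b)): cv2.imwrite('pics/%s0.png'%n,cv2.resize(f['frame'][...,::-1],(800,600),interpolation=cv2.INTER_CUBIC))
E
```

```text
{'clock': np.float64(0.0), 'joints': array([ 1.16 ,  0.478,  0.022,  1.556, -0.011,  1.109, -0.083]), 'qvel': array([-0.   ,  0.002, -0.001,  0.002, -0.   ,  0.   , -0.001]), 'tau': array([ 0.0000e+00, -5.9645e+01,  1.6080e+00, -2.8120e+01,  1.2000e-02,
        9.0000e-03, -0.0000e+00]), 'tcp_pos': array([ 0.201, -0.644,  0.223]), 'orientation': array([-3.104e+00, -4.740e-01,  1.000e-03]), 'contact_force': array([-0.66 , -0.192,  0.179]), 'moment': array([ 0.012,  0.008, -0.031]), 'gripper_force': np.float64(0.0), 'grip_width': np.float64(0.085)} [[ 0.95  0.3  -0.  ]
 [ 0.3  -0.95  0.  ]
 [-0.   -0.   -1.  ]]
[[ 0.02 -1.    0.06  0.5 ]
 [-1.   -0.02 -0.02 -0.01]
 [ 0.02 -0.06 -1.    1.01]
 [ 0.    0.    0.    1.  ]] [[-0.9  -0.23  0.36  0.24]
 [-0.43  0.46 -0.78  0.62]
 [ 0.01 -0.86 -0.52  0.5 ]
 [ 0.    0.    0.    1.  ]]
```

View pics/top0.png

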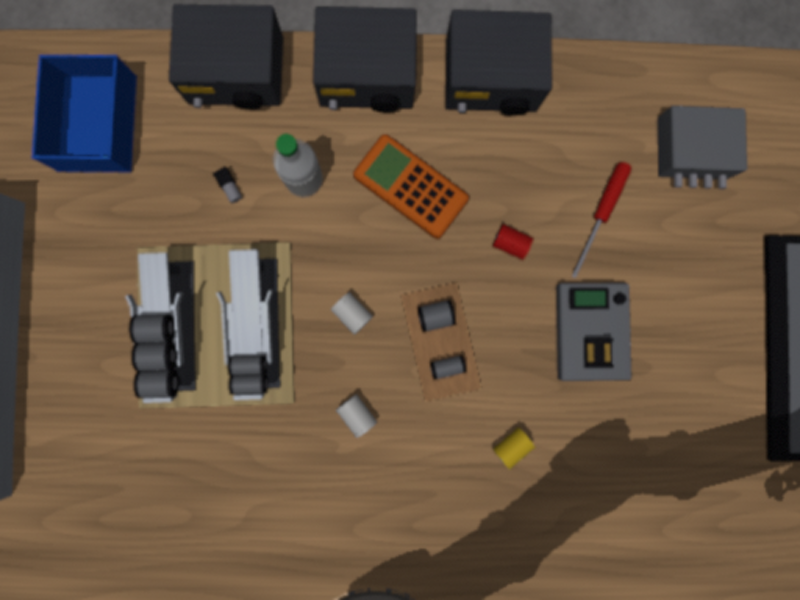

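View pics/side0.png

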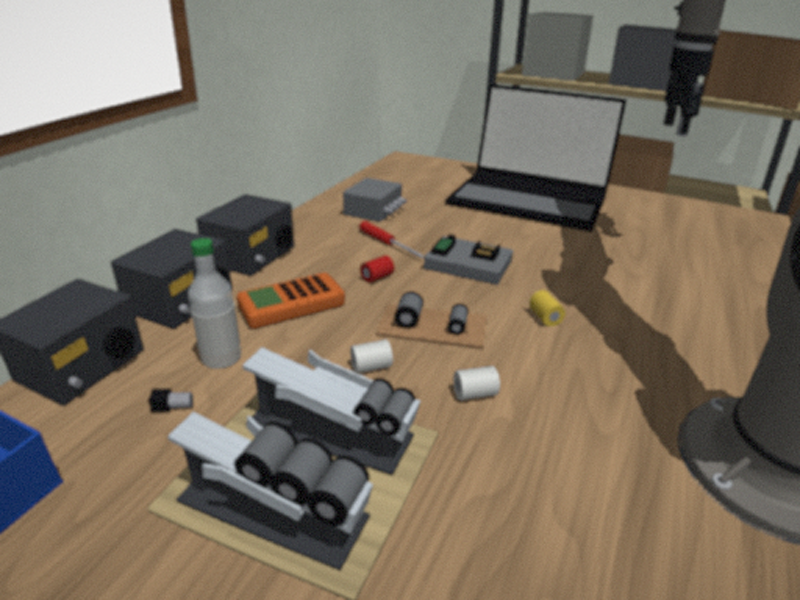

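Top view (800x600 scale): grey wide packs in the left lane at (153,382), (153,357), (153,330). The right lane at (247,372) holds the slim packs. The tray holds a thicker grey pack at (436,315) and a slim one at (448,366). The tester cradle is at (599,352). The red, white and yellow cylinders are look-alikes. So the oldest pack is the one at (153,382), and the new pack is the thicker one at (436,315). I'll confirm both in one enlarged crop.

```bash
python3 - <<'E'
from h import *
f=dict(np.load('top.npz')); im=f['frame'][...,::-1]
def crop(u0,v0,w,h,s=5): return cv2.resize(im[v0:v0+h,u0:u0+w],None,fx=s,fy=s,interpolation=cv2.INTER_CUBIC)
A=crop(76,150,54,112);B=crop(252,176,60,84);C=crop(350,174,56,74)
H=560;W=[cv2.copyMakeBorder(x,0,H-x.shape[0],0,4,cv2.BORDER_CONSTANT) for x in (A,B,C)]
o=np.hstack(W);print(o.shape);cv2.imwrite('pics/crop1.png',o[:, :])
s=512/800
print('z',[px(f,[(u*s,v*s)])[0].round(3) for u,v in [(153,382),(153,357),(153,330),(247,372),(436,315),(448,366),(600,353),(570,370),(155,270)]])
E
```

```text
(560, 862, 3)
z [array([0.437, 0.316, 0.1  ]), array([0.472, 0.314, 0.108]), array([0.51 , 0.312, 0.116]), array([0.453, 0.187, 0.088]), array([ 0.54 , -0.083,  0.048]), array([ 0.464, -0.103,  0.036]), array([ 0.487, -0.332,  0.042]), array([ 0.46 , -0.289,  0.031]), array([0.595, 0.322, 0.09 ])]
```

View pics/crop1.png

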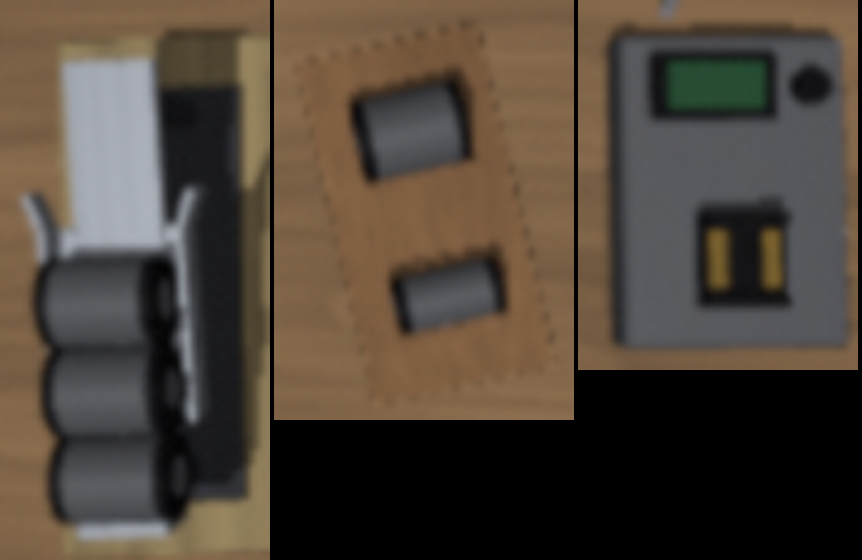

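The crop confirms it. The wide 40 mm packs are in the left lane, with the oldest at the bottom at crop (118,485). The thicker tray pack is at crop (412,130), and the cradle with its gold contacts is at crop (744,256). Next I fit cylinders and rectangles to the depth data.

```bash
cat >> h.py <<'E'
from scipy.optimize import least_squares
def cloud(f):
    v,u=np.mgrid[0:384,0:512]; d=f['depth'].ravel()
    n=cv2.undistortPoints(np.stack([u.ravel(),v.ravel()],1).astype(float)[:,None],np.array(f['K']),np.array(f['distortion']))[:,0]
    T=np.array(f['world_from_camera']); P=np.c_[n*d[:,None],d]@T[:3,:3].T+T[:3,3]; return P[d>0]
def cyl(P,c,yaw,rad=.02,zmin=-.006):
    c=np.array(c,float)
    for i in range(4):
        a=np.array([-np.sin(yaw),np.cos(yaw),0]); e=np.array([np.cos(yaw),np.sin(yaw),0])
        q=P-c; m=(abs(q@a)<.034)&(abs(q@e)<.021)&(q[:,2]>.006)&(abs(np.hypot(q@e,q[:,2])-rad)<.006); Q=P[m]
        def res(p):
            e=np.array([np.cos(p[3]),np.sin(p[3]),0]); q=Q-p[:3]; return np.hypot(q@e,q[:,2])-rad
        # only across-axis and height are observed by the surface
        s=least_squares(lambda p:res([c[0]+p[0]*e[0],c[1]+p[0]*e[1],c[2]+p[1],yaw+p[2]]),[0,0,0],loss='soft_l1',f_scale=.001)
        c=c+np.array([*(s.x[0]*e[:2]),s.x[1]]); yaw+=s.x[2]
        t=(Q-c)@np.array([-np.sin(yaw),np.cos(yaw),0]); lo,hi=np.percentile(t,[1.5,98.5]); c=c+(lo+hi)/2*np.array([-np.sin(yaw),np.cos(yaw),0])
    return c,yaw,hi-lo,len(Q),np.sqrt(np.mean(s.fun**2))
E
python3 - <<'E'
from h import *
f=dict(np.load('top.npz')); P=cloud(f)
C=[]
for n,c,y in [('front',(.437,.316,.081),0),('mid',(.474,.314,.088),0),('rear',(.512,.312,.095),0),('new',(.54,-.083,.028),.25)]:
    x=cyl(P,c,y); C.append(x[0]); print(n,x[0].round(4),round(x[1],3),np.round(x[2:],4))
d=C[2]-C[0]; print('lane yaw',np.arctan2(d[1],d[0]),np.linalg.norm(d))
def rect(lo,hi,c,w):
    m=(P[:,2]>lo)&(P[:,2]<hi)&(abs(P[:,:2]-c)<w).all(1); Q=P[m]; print(cv2.minAreaRect((Q[:,:2]*1000).astype(np.float32)),m.sum(),np.median(Q[:,2]))
rect(.024,.036,[.51,-.325],[.11,.1])
rect(.038,.06,[.485,-.332],[.035,.035])
rect(.046,.06,[.485,-.332],[.035,.035])
# lane floor rear part
q=P[(abs(P[:,0]-.595)<.04)&(abs(P[:,1]-.318)<.03)&(P[:,2]>.075)]; print(cv2.minAreaRect((q[:,:2]*1000).astype(np.float32)),np.linalg.lstsq(np.c_[q[:,:2],np.ones(len(q))],q[:,2],rcond=None)[0],q[:,0].max())
E
```

```text
front [0.434  0.3172 0.0814] 0.06 [5.07e-02 4.26e+02 1.50e-03]
mid [0.4741 0.3192 0.0883] 0.058 [5.04e-02 4.34e+02 1.50e-03]
rear [0.5135 0.3208 0.0951] 0.045 [5.03e-02 4.22e+02 1.50e-03]
new [ 0.5409 -0.0841  0.0279] 0.247 [5.06e-02 3.56e+02 1.40e-03]
lane yaw 0.044703701626726045 0.08068918444456387
((520.0653076171875, -329.2155456542969), (149.03086853027344, 110.61920928955078), 0.4972063899040222) 2074 0.030304810095148904
((488.12493896484375, -329.0853271484375), (44.578025817871094, 42.09250259399414), 1.454164981842041) 342 0.04301555679506869
((489.17767333984375, -329.2839050292969), (42.466060638427734, 40.738948822021484), 0.22299787402153015) 73 0.0490979977372803
((587.0892333984375, 317.0548400878906), (67.17106628417969, 54.820865631103516), 3.7468011379241943) [ 0.17213406 -0.00125569 -0.01228868] 0.6197439430244943
```

Call:
arm_command(rows=[{"fingers": 1, "x": 0.025, "y": -0.02, "z": 0, "az": 4.8}, {"fingers": 1, "x": 0.028, "y": -0.026, "az": 4.8}, {"fingers": 1, "x": 0.026, "y": -0.03, "az": 4.8}, {"fingers": 1, "x": 0.024, "y": -0.032}, {"fingers": 1, "x": 0.024, "y": -0.032}, {"fingers": 1, "x": 0.024, "y": -0.032}, {"fingers": 1, "x": 0.024, "y": -0.032}, {"fingers": 1, "x": 0.024, "y": -0.032}, {"fingers": 1, "x": 0.024, "y": -0.032}, {"fingers": 1, "x": 0.024, "y": -0.032}], grip_force=40)

```text
validation failed for argument at $.ro...
```

Call:
arm_command(rows=[{"fingers": 1, "x": 0.025, "y": -0.02, "z": 0, "ax": 0, "ay": 0, "az": 4.8}, {"fingers": 1, "x": 0.028, "y": -0.026, "z": 0, "ax": 0, "ay": 0, "az": 4.8}, {"fingers": 1, "x": 0.026, "y": -0.03, "z": 0, "ax": 0, "ay": 0, "az": 4.8}, {"fingers": 1, "x": 0.024, "y": -0.032, "z": 0, "ax": 0, "ay": 0, "az": 0}, {"fingers": 1, "x": 0.024, "y": -0.032, "z": 0, "ax": 0, "ay": 0, "az": 0}, {"fingers": 1, "x": 0.024, "y": -0.032, "z": 0, "ax": 0, "ay": 0, "az": 0}, {"fingers": 1, "x": 0.024, "y": -0.032, "z": 0, "ax": 0, "ay": 0, "az": 0}, {"fingers": 1, "x": 0.024, "y": -0.032, "z": 0, "ax": 0, "ay": 0, "az": 0}, {"fingers": 1, "x": 0.024, "y": -0.032, "z": 0, "ax": 0, "ay": 0, "az": 0}, {"fingers": 1, "x": 0.024, "y": -0.032, "z": 0, "ax": 0, "ay": 0, "az": 0}], grip_force=40)

```text
clock: 0.93
tcp_pos: [0.4193, -0.3188, 0.2241]
orientation: [-3.14, -0.081, 0.001]
contact_force: [-0.4, -0.3, 0.1]
grip_width: 0.0856
gripper_force: 0.0
```

Call:
arm_command(rows=[{"fingers": 1, "x": 0.015, "y": -0.037, "z": 0, "ax": 0, "ay": 0, "az": 0}, {"fingers": 1, "x": 0.015, "y": -0.037, "z": 0, "ax": 0, "ay": 0, "az": 0}, {"fingers": 1, "x": 0.015, "y": -0.037, "z": 0, "ax": 0, "ay": 0, "az": 0}, {"fingers": 1, "x": 0.015, "y": -0.037, "z": 0, "ax": 0, "ay": 0, "az": 0}, {"fingers": 1, "x": 0.015, "y": -0.037, "z": 0, "ax": 0, "ay": 0, "az": 0}, {"fingers": 1, "x": 0.002, "y": -0.041, "z": 0, "ax": 0, "ay": 0, "az": 0}, {"fingers": 1, "x": 0.002, "y": -0.041, "z": 0, "ax": 0, "ay": 0, "az": 0}, {"fingers": 1, "x": 0.002, "y": -0.041, "z": 0, "ax": 0, "ay": 0, "az": 0}, {"fingers": 1, "x": 0.002, "y": -0.041, "z": 0, "ax": 0, "ay": 0, "az": 0}, {"fingers": 1, "x": 0.002, "y": -0.041, "z": 0, "ax": 0, "ay": 0, "az": 0}])

```text
clock: 1.77
tcp_pos: [0.483, 0.0749, 0.2241]
orientation: [3.14, 0.08, -0.0]
contact_force: [0.9, 0.3, -0.5]
grip_width: 0.0852
gripper_force: 0.0
```

Call:
arm_command(rows=[{"fingers": 1, "x": -0.005, "y": -0.038, "z": 0, "ax": 0, "ay": 0, "az": 0}, {"fingers": 1, "x": -0.005, "y": -0.038, "z": 0, "ax": 0, "ay": 0, "az": 0}, {"fingers": 1, "x": -0.005, "y": -0.038, "z": 0, "ax": 0, "ay": 0, "az": 0}, {"fingers": 1, "x": -0.005, "y": -0.038, "z": 0, "ax": 0, "ay": 0, "az": 0}, {"fingers": 1, "x": -0.005, "y": -0.036, "z": 0.01, "ax": 0, "ay": 0, "az": 0}, {"fingers": 1, "x": -0.005, "y": -0.03, "z": 0.02, "ax": 0, "ay": 0, "az": 0}, {"fingers": 1, "x": -0.006, "y": -0.025, "z": 0.02, "ax": 0, "ay": 0, "az": 0}, {"fingers": 1, "x": 0, "y": 0, "z": 0.02, "ax": 0, "ay": 0, "az": 0}, {"fingers": 1, "x": 0, "y": 0, "z": 0, "ax": 0, "ay": 0, "az": 0}, {"fingers": 1, "x": 0, "y": 0, "z": 0, "ax": 0, "ay": 0, "az": 0}])

```text
clock: 2.6
tcp_pos: [0.4346, 0.313, 0.1533]
orientation: [3.138, 0.081, -0.004]
contact_force: [0.2, 0.0, 1.0]
grip_width: 0.0852
gripper_force: 0.0
```

Call:
arm_command(rows=[{"fingers": 1, "x": 0, "y": -0.004, "z": 0.02, "ax": 0, "ay": 0, "az": 0}, {"fingers": 1, "x": 0, "y": 0, "z": 0.02, "ax": 0, "ay": 0, "az": 0}, {"fingers": 1, "x": 0, "y": 0, "z": 0.018, "ax": 0, "ay": 0, "az": 0}, {"fingers": 1, "x": 0, "y": 0, "z": 0.01, "ax": 0, "ay": 0, "az": 0}, {"fingers": 1, "x": 0, "y": 0, "z": 0, "ax": 0, "ay": 0, "az": 0}, {"fingers": 1, "x": 0, "y": 0, "z": 0, "ax": 0, "ay": 0, "az": 0}])

```text
clock: 3.1
tcp_pos: [0.4358, 0.3175, 0.087]
orientation: [-3.141, -0.079, -0.001]
contact_force: [0.8, -0.1, 0.4]
grip_width: 0.0855
gripper_force: 0.0
```

```bash
python3 - <<'E'
from h import *
f=snap('side'); cv2.imwrite('pics/side1.png',cv2.resize(f['frame'][230:384,90:290,::-1],(800,600),interpolation=cv2.INTER_CUBIC))
print(r.get_obs()['tcp_pos'],r.get_obs()['contact_force'])
E
```

```text
[0.43602829 0.31803941 0.08748808] [-0.66201827  0.71468251  0.26039251]
```

View pics/side1.png

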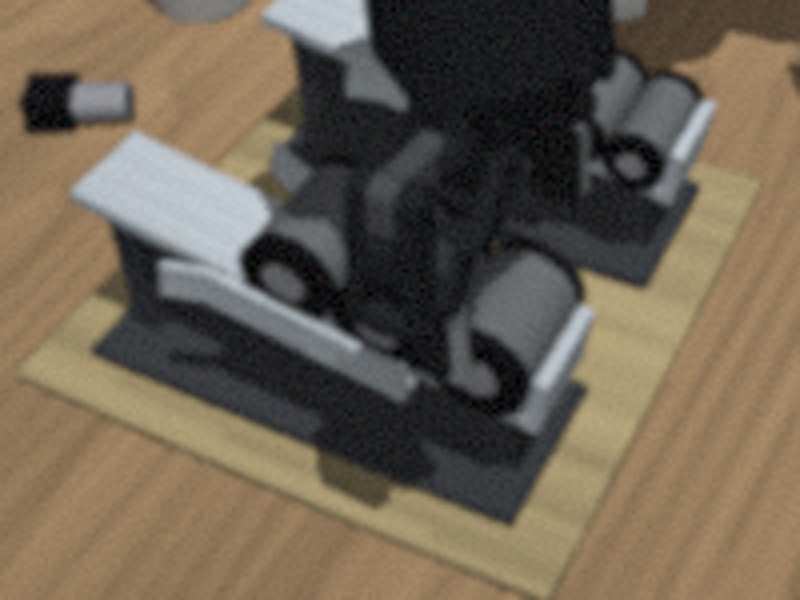

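```bash
python3 - <<'E'
from h import *
f=dict(np.load('side.npz'))
def q(P): u=proj(f,P); return np.c_[(u[:,0]-90)*4,(u[:,1]-230)*3.896].round()
e=np.array([1,.05,0]);a=np.array([-.05,1,0]);c=np.array([.434,.3172,.0814])
print('end centres f,m,r',q([c+.026*a+k*np.array([.0394,.002,.0069]) for k in range(3)]))
t=np.array([.436,.318,.0875])
for y in(.0425,.055): print('tips',y,q([t+y*a+s*.011*e-[0,0,h] for s in(-1,1) for h in (.006,.019)]))
E
```

```text
end centres f,m,r [[475. 374.]
 [378. 327.]
 [284. 280.]]
tips 0.0425 [[474. 419.]
 [476. 441.]
 [419. 398.]
 [421. 420.]]
tips 0.055 [[457. 446.]
 [459. 469.]
 [400. 425.]
 [403. 447.]]
```

The front end centre at (480,378) and the rear end centre at (283,283) match the model, and the fingers straddle the front pack. Closing now.

Call:
arm_command(rows=[{"fingers": 1, "x": -0.002, "y": 0, "z": 0.003, "ax": 0, "ay": 0, "az": 0}, {"fingers": -1, "x": 0, "y": 0, "z": 0, "ax": 0, "ay": 0, "az": 0}, {"fingers": -1, "x": 0, "y": 0, "z": 0, "ax": 0, "ay": 0, "az": 0}, {"fingers": -1, "x": 0, "y": 0, "z": 0, "ax": 0, "ay": 0, "az": 0}, {"fingers": -1, "x": 0, "y": 0, "z": 0, "ax": 0, "ay": 0, "az": 0}, {"fingers": -1, "x": 0, "y": 0, "z": 0, "ax": 0, "ay": 0, "az": 0}, {"fingers": -1, "x": 0, "y": 0, "z": 0, "ax": 0, "ay": 0, "az": 0}, {"fingers": -1, "x": 0, "y": 0, "z": 0, "ax": 0, "ay": 0, "az": 0}], grip_force=40)

```text
clock: 3.82
tcp_pos: [0.4333, 0.318, 0.084]
orientation: [-3.141, -0.081, -0.001]
contact_force: [-0.5, -1.8, 5.2]
grip_width: 0.0507
gripper_force: 40.9
```

Call:
arm_command(rows=[{"fingers": -1, "x": -0.002, "y": 0, "z": -0.012, "ax": 0, "ay": 0, "az": 0}, {"fingers": -1, "x": -0.004, "y": 0, "z": -0.025, "ax": 0, "ay": 0, "az": 0}, {"fingers": -1, "x": -0.006, "y": 0, "z": -0.035, "ax": 0, "ay": 0, "az": 0}, {"fingers": -1, "x": 0, "y": 0, "z": -0.04, "ax": 0, "ay": 0, "az": 0}, {"fingers": -1, "x": 0, "y": 0, "z": -0.02, "ax": 0, "ay": 0, "az": 0}, {"fingers": -1, "x": 0, "y": 0, "z": 0, "ax": 0, "ay": 0, "az": 0}])

```text
clock: 4.32
tcp_pos: [0.4228, 0.3196, 0.2211]
orientation: [-3.135, -0.081, -0.012]
contact_force: [0.6, -0.0, -1.4]
grip_width: 0.0506
gripper_force: 42.7
```

```bash
python3 - <<'E'
from h import *
f=snap('side'); cv2.imwrite('pics/side2.png',cv2.resize(f['frame'][160:384,60:340,::-1],(750,600),interpolation=cv2.INTER_CUBIC))
print(r.get_obs()['tcp_pos'],r.get_obs()['contact_force'],r.get_obs()['grip_width'])
E
```

```text
[0.42187956 0.31835142 0.21823249] [ 0.35501449 -0.4660651  -3.35339182] 0.050315791274617966
```

View pics/side2.png

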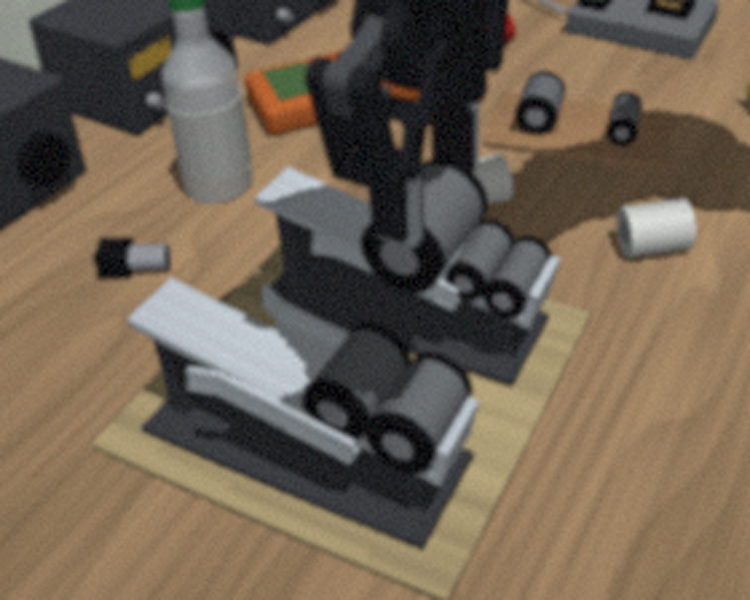

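The front pack is held. The two packs behind it rolled down and now lie first and second, with end centres at (400,445) and (337,403). Next I check how the held pack sits in the grip.

```bash
python3 - <<'E'
from h import *
f=dict(np.load('side.npz'))
t=np.array([.4219,.3184,.2182]);a=np.array([-.05,1,0])
for dx in(-.008,-.004,0):
  for dz in(-.006,-.003,0): print(dx,dz,((proj(f,[t+.026*a+[dx,0,dz]])[0]-[60,160])*2.679).round())
E
```

```text
-0.008 -0.006 [421. 273.]
-0.008 -0.003 [420. 268.]
-0.008 0 [420. 263.]
-0.004 -0.006 [413. 271.]
-0.004 -0.003 [413. 266.]
-0.004 0 [412. 261.]
0 -0.006 [405. 268.]
0 -0.003 [405. 263.]
0 0 [405. 258.]
```

Call:
arm_command(rows=[{"fingers": -1, "x": 0.006, "y": 0.02, "z": 0, "ax": 0, "ay": 0, "az": 1.2}, {"fingers": -1, "x": 0.012, "y": 0.032, "z": 0, "ax": 0, "ay": 0, "az": 1.2}, {"fingers": -1, "x": 0.014, "y": 0.038, "z": 0, "ax": 0, "ay": 0, "az": 0}, {"fingers": -1, "x": 0.014, "y": 0.038, "z": 0, "ax": 0, "ay": 0, "az": 0}, {"fingers": -1, "x": 0.012, "y": 0.038, "z": 0, "ax": 0, "ay": 0, "az": 0}, {"fingers": -1, "x": 0.01, "y": 0.04, "z": 0, "ax": 0, "ay": 0, "az": 0}, {"fingers": -1, "x": 0, "y": 0.04, "z": 0, "ax": 0, "ay": 0, "az": 0}, {"fingers": -1, "x": 0, "y": 0.04, "z": 0, "ax": 0, "ay": 0, "az": 0}, {"fingers": -1, "x": 0, "y": 0.04, "z": 0, "ax": 0, "ay": 0, "az": 0}, {"fingers": -1, "x": 0, "y": 0.04, "z": 0, "ax": 0, "ay": 0, "az": 0}])

```text
clock: 5.2
tcp_pos: [0.4923, -0.0495, 0.2138]
orientation: [-3.141, -0.015, 0.005]
contact_force: [2.1, 0.3, -1.6]
grip_width: 0.0506
gripper_force: 42.7
```

Call:
arm_command(rows=[{"fingers": -1, "x": 0, "y": 0.04, "z": 0, "ax": 0, "ay": 0, "az": 0}, {"fingers": -1, "x": 0, "y": 0.04, "z": 0, "ax": 0, "ay": 0, "az": 0}, {"fingers": -1, "x": 0, "y": 0.04, "z": 0, "ax": 0, "ay": 0, "az": 0}, {"fingers": -1, "x": 0, "y": 0.04, "z": 0, "ax": 0, "ay": 0, "az": 0}, {"fingers": -1, "x": 0, "y": 0.035, "z": 0, "ax": 0, "ay": 0, "az": 0}, {"fingers": -1, "x": 0, "y": 0.03, "z": 0, "ax": 0, "ay": 0, "az": 0}, {"fingers": -1, "x": 0, "y": 0.02, "z": 0, "ax": 0, "ay": 0, "az": 0}, {"fingers": -1, "x": 0, "y": 0.01, "z": 0, "ax": 0, "ay": 0, "az": 0}, {"fingers": -1, "x": 0, "y": 0, "z": 0, "ax": 0, "ay": 0, "az": 0}, {"fingers": -1, "x": 0, "y": 0, "z": 0, "ax": 0, "ay": 0, "az": 0}])

```text
clock: 6.03
tcp_pos: [0.496, -0.3012, 0.2141]
orientation: [-3.14, -0.016, 0.003]
contact_force: [0.1, -0.6, -1.6]
grip_width: 0.0503
gripper_force: 42.7
```

Call:
arm_command(rows=[{"fingers": -1, "x": -0.004, "y": 0.014, "z": 0.01, "ax": 0, "ay": 0, "az": 0}, {"fingers": -1, "x": -0.0035, "y": 0.014, "z": 0.025, "ax": 0, "ay": 0, "az": 0}, {"fingers": -1, "x": 0, "y": 0, "z": 0.03, "ax": 0, "ay": 0, "az": 0}, {"fingers": -1, "x": 0, "y": 0, "z": 0.025, "ax": 0, "ay": 0, "az": 0}, {"fingers": -1, "x": 0, "y": 0, "z": 0.02, "ax": 0, "ay": 0, "az": 0}, {"fingers": -1, "x": 0, "y": 0, "z": 0.014, "ax": 0, "ay": 0, "az": 0}, {"fingers": -1, "x": 0, "y": 0, "z": 0.008, "ax": 0, "ay": 0, "az": 0}, {"fingers": -1, "x": 0, "y": 0, "z": 0, "ax": 0, "ay": 0, "az": 0}, {"fingers": -1, "x": 0, "y": 0, "z": 0, "ax": 0, "ay": 0, "az": 0}])

```text
clock: 6.78
tcp_pos: [0.4895, -0.3298, 0.0833]
orientation: [-3.141, -0.017, 0.0]
contact_force: [0.4, -0.1, -1.5]
grip_width: 0.0504
gripper_force: 42.7
```

```bash
python3 - <<'E'
from h import *
f=snap('side'); cv2.imwrite('pics/side3.png',cv2.resize(f['frame'][110:190,250:350,::-1],(750,600),interpolation=cv2.INTER_CUBIC))
t=r.get_obs()['tcp_pos'];print(t,r.get_obs()['contact_force'],r.get_obs()['grip_width'])
q=lambda P:((proj(f,P)-[250,110])*7.5).round()
print('pack +y end expected',q([t+[0,.026,-.0026]]),'cradle +y end bottom/ridges',q([[.4885+s,-.3092,h] for s in(-.017,0,.017) for h in(.042,.049)]))
E
```

```text
[ 0.48996314 -0.33035912  0.08399464] [ 0.46966438 -0.55498363 -1.01772276] 0.050257314330984425
pack +y end expected [[439. 305.]] cradle +y end bottom/ridges [[478. 402.]
 [480. 386.]
 [437. 393.]
 [439. 377.]
 [396. 384.]
 [397. 368.]]
```

View pics/side3.png

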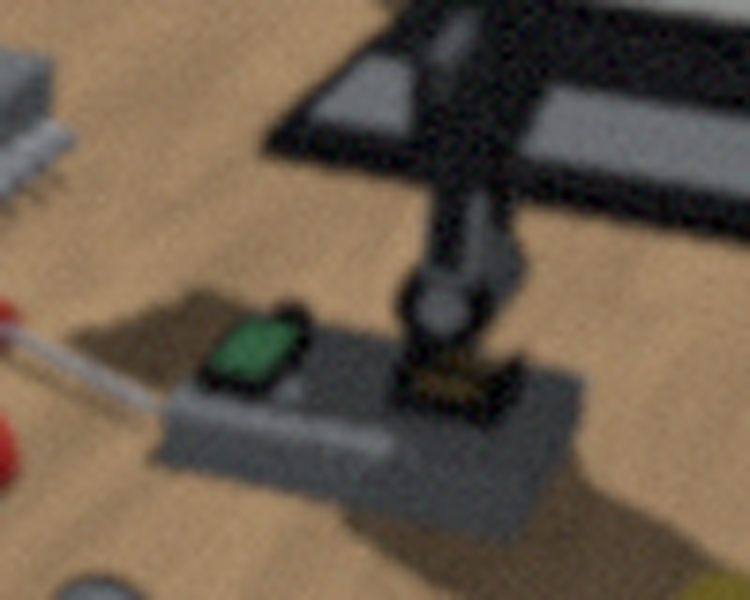

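The held pack's end is at (440,308), as predicted, and it sits centred above the cradle block at about (450,385). Lowering gently.

Call:
arm_command(rows=[{"fingers": -1, "x": -0.001, "y": 0, "z": 0.006, "ax": 0, "ay": 0, "az": 0}, {"fingers": -1, "x": 0, "y": 0, "z": 0.005, "ax": 0, "ay": 0, "az": 0}, {"fingers": -1, "x": 0, "y": 0, "z": 0.004, "ax": 0, "ay": 0, "az": 0}, {"fingers": -1, "x": 0, "y": 0, "z": 0.002, "ax": 0, "ay": 0, "az": 0}, {"fingers": -1, "x": 0, "y": 0, "z": 0, "ax": 0, "ay": 0, "az": 0}, {"fingers": -1, "x": 0, "y": 0, "z": 0, "ax": 0, "ay": 0, "az": 0}])

```text
clock: 7.33
tcp_pos: [0.4882, -0.3306, 0.0661]
orientation: [-3.141, -0.015, 0.0]
contact_force: [-0.2, -0.1, -2.1]
grip_width: 0.0505
gripper_force: 42.7
```

Call:
arm_command(rows=[{"fingers": -1, "x": 0, "y": 0, "z": 0.001, "ax": 0, "ay": 0, "az": 0}, {"fingers": -1, "x": 0, "y": 0, "z": 0.001, "ax": 0, "ay": 0, "az": 0}, {"fingers": -1, "x": 0, "y": 0, "z": 0, "ax": 0, "ay": 0, "az": 0}, {"fingers": -1, "x": 0, "y": 0, "z": 0, "ax": 0, "ay": 0, "az": 0}])

```text
clock: 7.67
tcp_pos: [0.4887, -0.3308, 0.0649]
orientation: [3.141, 0.015, 0.001]
contact_force: [-1.2, 0.6, 4.1]
grip_width: 0.0503
gripper_force: 43.3
```

Contact is felt (force went from about -2 N to +4 N), so I release and retreat upward.

Call:
arm_command(rows=[{"fingers": 1, "x": 0, "y": 0, "z": 0, "ax": 0, "ay": 0, "az": 0}, {"fingers": 1, "x": 0, "y": 0, "z": 0, "ax": 0, "ay": 0, "az": 0}, {"fingers": 1, "x": 0, "y": 0, "z": 0, "ax": 0, "ay": 0, "az": 0}, {"fingers": 1, "x": 0, "y": 0, "z": 0, "ax": 0, "ay": 0, "az": 0}, {"fingers": 1, "x": 0, "y": 0, "z": 0, "ax": 0, "ay": 0, "az": 0}, {"fingers": 1, "x": 0, "y": 0, "z": -0.015, "ax": 0, "ay": 0, "az": 0}, {"fingers": 1, "x": 0, "y": 0, "z": -0.03, "ax": 0, "ay": 0, "az": 0}, {"fingers": 1, "x": 0, "y": 0, "z": -0.04, "ax": 0, "ay": 0, "az": 0}, {"fingers": 1, "x": 0, "y": 0, "z": -0.04, "ax": 0, "ay": 0, "az": 0}, {"fingers": 1, "x": 0, "y": -0.02, "z": -0.01, "ax": 0, "ay": 0, "az": 0}])

```text
clock: 8.5
tcp_pos: [0.4902, -0.3161, 0.2058]
orientation: [3.135, 0.006, 0.013]
contact_force: [1.7, -0.9, 1.2]
grip_width: 0.0853
gripper_force: 0.0
```

Call:
arm_command(rows=[{"fingers": 1, "x": 0, "y": -0.03, "z": 0, "ax": 0, "ay": 0, "az": -6.8}, {"fingers": 1, "x": 0, "y": -0.03, "z": 0, "ax": 0, "ay": 0, "az": -6.8}, {"fingers": 1, "x": 0.018, "y": -0.03, "z": 0, "ax": 0, "ay": 0, "az": 0}, {"fingers": 1, "x": 0.018, "y": -0.03, "z": 0, "ax": 0, "ay": 0, "az": 0}, {"fingers": 1, "x": 0.018, "y": -0.03, "z": 0, "ax": 0, "ay": 0, "az": 0}, {"fingers": 1, "x": 0.018, "y": -0.03, "z": 0, "ax": 0, "ay": 0, "az": 0}, {"fingers": 1, "x": 0.018, "y": -0.03, "z": 0, "ax": 0, "ay": 0, "az": 0}, {"fingers": 1, "x": 0, "y": 0, "z": 0, "ax": 0, "ay": 0, "az": 0}, {"fingers": 1, "x": 0, "y": 0, "z": 0, "ax": 0, "ay": 0, "az": 0}])

```text
clock: 9.25
tcp_pos: [0.535, -0.0808, 0.1993]
orientation: [-3.116, -0.395, -0.001]
contact_force: [-0.5, -1.1, 0.6]
grip_width: 0.0851
gripper_force: 0.0
```

```bash
cat >> h.py <<'E'
def togo(P,yaw):
    o=r.get_obs(); M=R.from_rotvec(o['orientation']).as_matrix(); y=np.arctan2(M[1,0],M[0,0])
    print('tcp',o['tcp_pos'].round(4),'yaw',y.round(3),'tilt',M[2].round(3),'go',(M.T@(np.array(P)-o['tcp_pos'])).round(4),'az',np.degrees(y-yaw).round(2))
E
python3 - <<'E'
from h import *
f=snap('top');P=cloud(f)
x=cyl(P,(.4885,-.3292,.062),0.01); print('cradle pack',x[0].round(4),round(x[1],3),np.round(x[2:],4))
for c in [(.434,.317,.081),(.474,.319,.088)]: x=cyl(P,c,.05); print(x[0].round(4),round(x[1],3),np.round(x[2:],4))
togo((.5409,-.0841,.032),.247)
E
```

```text
cradle pack [ 0.4904 -0.3298  0.0622] 0.01 [5.22e-02 3.92e+02 1.40e-03]
[0.4345 0.3174 0.0813] 0.072 [5.12e-02 4.27e+02 1.50e-03]
[0.4738 0.3194 0.0883] 0.051 [5.07e-02 4.18e+02 1.50e-03]
tcp [ 0.5345 -0.083   0.1991] yaw 0.249 tilt [-0.  0. -1.] go [0.0059 0.0027 0.1671] az 0.1
```

The oldest pack lies in the cradle and the queue has moved forward. Descending on the new pack.

Call:
arm_command(rows=[{"fingers": 1, "x": 0.006, "y": 0.003, "z": 0.02, "ax": 0, "ay": 0, "az": 0}, {"fingers": 1, "x": 0, "y": 0, "z": 0.035, "ax": 0, "ay": 0, "az": 0}, {"fingers": 1, "x": 0, "y": 0, "z": 0.035, "ax": 0, "ay": 0, "az": 0}, {"fingers": 1, "x": 0, "y": 0, "z": 0.03, "ax": 0, "ay": 0, "az": 0}, {"fingers": 1, "x": 0, "y": 0, "z": 0.025, "ax": 0, "ay": 0, "az": 0}, {"fingers": 1, "x": 0, "y": 0, "z": 0.015, "ax": 0, "ay": 0, "az": 0}, {"fingers": 1, "x": 0, "y": 0, "z": 0.006, "ax": 0, "ay": 0, "az": 0}, {"fingers": 1, "x": 0, "y": 0, "z": 0, "ax": 0, "ay": 0, "az": 0}, {"fingers": 1, "x": 0, "y": 0, "z": 0, "ax": 0, "ay": 0, "az": 0}])

```text
clock: 10.05
tcp_pos: [0.5413, -0.0859, 0.0337]
orientation: [3.117, 0.384, 0.001]
contact_force: [-0.0, 0.6, -0.1]
grip_width: 0.086
gripper_force: 0.0
```

Call:
arm_command(rows=[{"fingers": -1, "x": 0, "y": 0, "z": 0, "ax": 0, "ay": 0, "az": 0}, {"fingers": -1, "x": 0, "y": 0, "z": 0, "ax": 0, "ay": 0, "az": 0}, {"fingers": -1, "x": 0, "y": 0, "z": 0, "ax": 0, "ay": 0, "az": 0}, {"fingers": -1, "x": 0, "y": 0, "z": 0, "ax": 0, "ay": 0, "az": 0}, {"fingers": -1, "x": 0, "y": 0, "z": 0, "ax": 0, "ay": 0, "az": 0}, {"fingers": -1, "x": 0, "y": 0, "z": 0, "ax": 0, "ay": 0, "az": 0}, {"fingers": -1, "x": 0, "y": 0, "z": 0, "ax": 0, "ay": 0, "az": 0}])

```text
clock: 10.63
tcp_pos: [0.5425, -0.085, 0.0348]
orientation: [3.117, 0.387, 0.005]
contact_force: [-0.9, 0.1, 5.7]
grip_width: 0.0496
gripper_force: 40.2
```

Call:
arm_command(rows=[{"fingers": -1, "x": 0, "y": 0, "z": -0.01, "ax": 0, "ay": 0, "az": 0}, {"fingers": -1, "x": 0, "y": 0, "z": -0.025, "ax": 0, "ay": 0, "az": 0}, {"fingers": -1, "x": 0, "y": 0, "z": -0.04, "ax": 0, "ay": 0, "az": 0}, {"fingers": -1, "x": 0, "y": 0, "z": -0.04, "ax": 0, "ay": 0, "az": 0}, {"fingers": -1, "x": 0, "y": 0, "z": -0.04, "ax": 0, "ay": 0, "az": 0}, {"fingers": -1, "x": 0, "y": 0, "z": -0.025, "ax": 0, "ay": 0, "az": 5.6}, {"fingers": -1, "x": 0, "y": 0, "z": -0.01, "ax": 0, "ay": 0, "az": 5.7}, {"fingers": -1, "x": 0, "y": 0, "z": 0, "ax": 0, "ay": 0, "az": 0}])

```text
clock: 11.3
tcp_pos: [0.5427, -0.0849, 0.2273]
orientation: [3.14, 0.072, 0.01]
contact_force: [1.1, 0.1, -2.2]
grip_width: 0.0496
gripper_force: 42.2
```

```bash
python3 - <<'E'
from h import *
f=dict(np.load('top.npz'));P=cloud(f)
# floor strip behind the queue: z on floor plane
c=np.array([.434,.3172]);u=np.array([np.cos(.05),np.sin(.05)]);v=np.array([-u[1],u[0]])
s=(P[:,:2]-c)@u;t=(P[:,:2]-c)@v;zf=.0814-.0203+s*np.tan(.1745)
for a in np.arange(.08,.19,.01):
    m=(abs(s-a-.005)<.005)&(abs(t)<.045)&(abs(P[:,2]-zf)<.005); print(round(a,3),m.sum(),np.percentile(t[m],[2,98]).round(4) if m.sum() else '',np.median((P[:,2]-zf)[m]).round(4) if m.sum() else '')
togo((.5766,.3243,.16),.05)
E
```

```text
0.08 117 [-0.0323  0.0291] 0.0001
0.09 123 [-0.032   0.0295] 0.0002
0.1 110 [-0.0319  0.0291] -0.0003
0.11 107 [-0.0327  0.0311] 0.0002
0.12 96 [-0.0369  0.035 ] 0.0
0.13 82 [-0.0193  0.0179] -0.0003
0.14 82 [-0.0196  0.019 ] 0.0003
0.15 81 [-0.019  0.018] 0.0003
0.16 81 [-0.0194  0.0183] 0.0001
0.17 82 [-0.0189  0.0197] -0.0001
0.18 47 [-0.0192  0.0185] -0.0004
tcp [ 0.5427 -0.0849  0.2273] yaw 0.046 tilt [ 0.006  0.001 -1.   ] go [ 0.0523 -0.4073  0.0672] az -0.22
```

Call:
arm_command(rows=[{"fingers": -1, "x": 0.005, "y": -0.02, "z": 0, "ax": 0, "ay": 0, "az": 0}, {"fingers": -1, "x": 0.005, "y": -0.035, "z": 0, "ax": 0, "ay": 0, "az": 0}, {"fingers": -1, "x": 0.005, "y": -0.04, "z": 0, "ax": 0, "ay": 0, "az": 0}, {"fingers": -1, "x": 0.005, "y": -0.04, "z": 0, "ax": 0, "ay": 0, "az": 0}, {"fingers": -1, "x": 0.005, "y": -0.04, "z": 0, "ax": 0, "ay": 0, "az": 0}, {"fingers": -1, "x": 0.005, "y": -0.04, "z": 0, "ax": 0, "ay": 0, "az": 0}, {"fingers": -1, "x": 0.005, "y": -0.04, "z": 0, "ax": 0, "ay": 0, "az": 0}, {"fingers": -1, "x": 0.005, "y": -0.04, "z": 0, "ax": 0, "ay": 0, "az": 0}, {"fingers": -1, "x": 0.005, "y": -0.04, "z": 0, "ax": 0, "ay": 0, "az": 0}, {"fingers": -1, "x": 0.005, "y": -0.035, "z": 0, "ax": 0, "ay": 0, "az": 0}])

```text
clock: 12.13
tcp_pos: [0.5711, 0.2897, 0.2218]
orientation: [3.14, 0.086, -0.004]
contact_force: [-0.0, 0.8, -1.6]
grip_width: 0.0499
gripper_force: 42.2
```

Call:
arm_command(rows=[{"fingers": -1, "x": 0.002, "y": -0.022, "z": 0.01, "ax": 0, "ay": 0, "az": 0}, {"fingers": -1, "x": 0, "y": -0.014, "z": 0.02, "ax": 0, "ay": 0, "az": -0.2}, {"fingers": -1, "x": 0, "y": 0, "z": 0.02, "ax": 0, "ay": 0, "az": 0}, {"fingers": -1, "x": 0, "y": 0, "z": 0.015, "ax": 0, "ay": 0, "az": 0}, {"fingers": -1, "x": 0, "y": 0, "z": 0, "ax": 0, "ay": 0, "az": 0}, {"fingers": -1, "x": 0, "y": 0, "z": 0, "ax": 0, "ay": 0, "az": 0}])

```text
clock: 12.63
tcp_pos: [0.5717, 0.3223, 0.1565]
orientation: [3.138, 0.087, -0.005]
contact_force: [0.7, 0.6, -1.4]
grip_width: 0.0491
gripper_force: 42.2
```

```bash
python3 - <<'E'
from h import *
f=snap('side'); cv2.imwrite('pics/side4.png',cv2.resize(f['frame'][200:384,60:290,::-1],(750,600),interpolation=cv2.INTER_CUBIC))
t=r.get_obs()['tcp_pos'];print(r.get_obs()['contact_force'],r.get_obs()['grip_width'])
q=lambda P:((proj(f,P)-[60,200])*3.26).round()
print('pack +y end expected dz -.008,-.006,-.003',q([t+[-.0013,.026,-d] for d in (.008,.006,.003)]))
print('dx +-4',q([t+[-.0013+d,.026,-.006] for d in (-.004,.004)]))
togo((.5766,.3237,.1066+.006),.05)
E
```

```text
[ 0.60322895 -0.67506506 -1.56745017] 0.049531436147579024
pack +y end expected dz -.008,-.006,-.003 [[204. 203.]
 [204. 200.]
 [202. 194.]]
dx +-4 [[210. 202.]
 [197. 197.]]
tcp [0.5726 0.3228 0.1579] yaw 0.054 tilt [-0.001  0.001 -1.   ] go [ 0.0041 -0.0007  0.0453] az 0.26
```

View pics/side4.png

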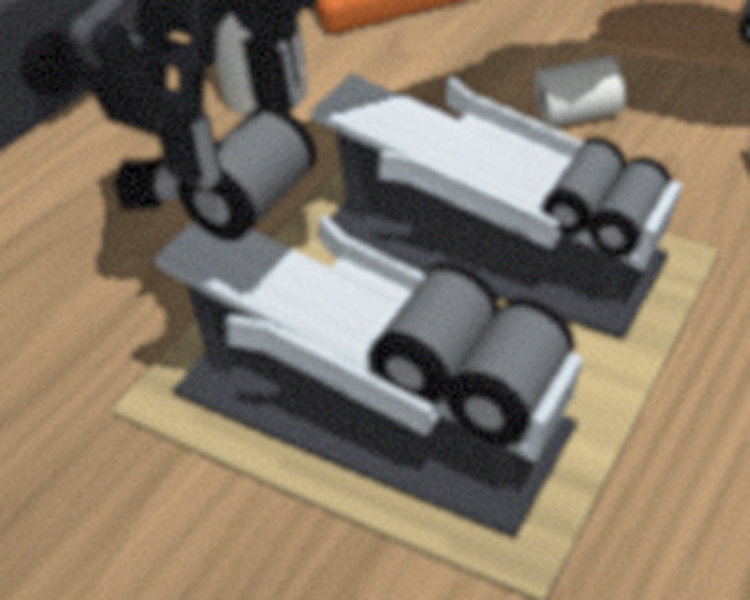

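The held pack's end is at (212,208), about 4–5 mm towards the robot and 9 mm below the TCP. Lane places one and two are filled. I correct for the offset and lower.

Call:
arm_command(rows=[{"fingers": -1, "x": 0.007, "y": -0.001, "z": 0.012, "ax": 0, "ay": 0, "az": 0.2}, {"fingers": -1, "x": 0, "y": 0, "z": 0.012, "ax": 0, "ay": 0, "az": 0}, {"fingers": -1, "x": 0, "y": 0, "z": 0.008, "ax": 0, "ay": 0, "az": 0}, {"fingers": -1, "x": 0, "y": 0, "z": 0.004, "ax": 0, "ay": 0, "az": 0}, {"fingers": -1, "x": 0, "y": 0, "z": 0, "ax": 0, "ay": 0, "az": 0}, {"fingers": -1, "x": 0, "y": 0, "z": 0, "ax": 0, "ay": 0, "az": 0}])

```text
clock: 13.18
tcp_pos: [0.5796, 0.3245, 0.1219]
orientation: [3.14, 0.078, -0.001]
contact_force: [0.3, 0.5, -2.2]
grip_width: 0.0494
gripper_force: 42.2
```

Call:
arm_command(rows=[{"fingers": -1, "x": 0, "y": 0, "z": 0.002, "ax": 0, "ay": 0, "az": 0}, {"fingers": -1, "x": 0, "y": 0, "z": 0, "ax": 0, "ay": 0, "az": 0}, {"fingers": -1, "x": 0, "y": 0, "z": 0, "ax": 0, "ay": 0, "az": 0}])

```text
clock: 13.43
tcp_pos: [0.5799, 0.3247, 0.1206]
orientation: [-3.14, -0.078, -0.001]
contact_force: [-0.2, 0.1, -2.2]
grip_width: 0.0495
gripper_force: 42.2
```

Call:
arm_command(rows=[{"fingers": -1, "x": 0, "y": 0, "z": 0.002, "ax": 0, "ay": 0, "az": 0}, {"fingers": -1, "x": 0, "y": 0, "z": 0, "ax": 0, "ay": 0, "az": 0}, {"fingers": -1, "x": 0, "y": 0, "z": 0, "ax": 0, "ay": 0, "az": 0}])

```text
clock: 13.68
tcp_pos: [0.5798, 0.3245, 0.1182]
orientation: [3.14, 0.078, -0.0]
contact_force: [-0.2, 0.7, -1.7]
grip_width: 0.0497
gripper_force: 42.2
```

Call:
arm_command(rows=[{"fingers": -1, "x": 0, "y": 0, "z": 0.001, "ax": 0, "ay": 0, "az": 0}, {"fingers": -1, "x": 0, "y": 0, "z": 0, "ax": 0, "ay": 0, "az": 0}, {"fingers": -1, "x": 0, "y": 0, "z": 0, "ax": 0, "ay": 0, "az": 0}])

```text
clock: 13.93
tcp_pos: [0.5798, 0.3246, 0.1171]
orientation: [3.141, 0.078, -0.0]
contact_force: [-0.5, 0.3, -1.4]
grip_width: 0.0496
gripper_force: 42.2
```

Call:
arm_command(rows=[{"fingers": -1, "x": 0, "y": 0, "z": 0.001, "ax": 0, "ay": 0, "az": 0}, {"fingers": -1, "x": 0, "y": 0, "z": 0, "ax": 0, "ay": 0, "az": 0}, {"fingers": -1, "x": 0, "y": 0, "z": 0, "ax": 0, "ay": 0, "az": 0}])

```text
clock: 14.18
tcp_pos: [0.5798, 0.3245, 0.1161]
orientation: [3.141, 0.078, -0.0]
contact_force: [0.7, -0.5, -1.9]
grip_width: 0.0495
gripper_force: 42.2
```

```bash
python3 - <<'E'
from h import *
f=snap('side'); cv2.imwrite('pics/side5.png',cv2.resize(f['frame'][250:340,80:190,::-1],(733,600),interpolation=cv2.INTER_CUBIC))
t=r.get_obs()['tcp_pos'];print(t,r.get_obs()['contact_force'],r.get_obs()['grip_width'])
E
```

```text
[0.5797551  0.32458108 0.11616736] [ 0.62729625  0.08366256 -1.8807866 ] 0.049346372142564376
```

View pics/side5.png

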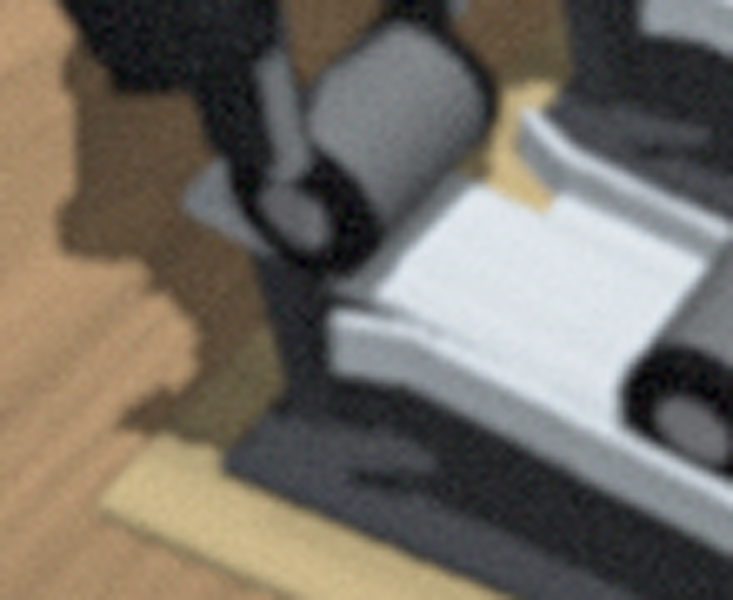

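The pack hovers just over the rear floor, with its end at (300,222), square to the lane. I lower the last millimetres.

Call:
arm_command(rows=[{"fingers": -1, "x": 0, "y": 0, "z": 0.001, "ax": 0, "ay": 0, "az": 0}, {"fingers": -1, "x": 0, "y": 0, "z": 0, "ax": 0, "ay": 0, "az": 0}, {"fingers": -1, "x": 0, "y": 0, "z": 0, "ax": 0, "ay": 0, "az": 0}])

```text
clock: 14.48
tcp_pos: [0.5797, 0.3245, 0.1151]
orientation: [3.141, 0.078, -0.0]
contact_force: [-0.4, 0.1, -2.1]
grip_width: 0.0497
gripper_force: 42.2
```

Call:
arm_command(rows=[{"fingers": -1, "x": 0, "y": 0, "z": 0.001, "ax": 0, "ay": 0, "az": 0}, {"fingers": -1, "x": 0, "y": 0, "z": 0, "ax": 0, "ay": 0, "az": 0}, {"fingers": -1, "x": 0, "y": 0, "z": 0, "ax": 0, "ay": 0, "az": 0}])

```text
clock: 14.73
tcp_pos: [0.5797, 0.3245, 0.1141]
orientation: [3.141, 0.078, -0.0]
contact_force: [0.2, -0.1, -0.5]
grip_width: 0.0494
gripper_force: 42.2
```

Call:
arm_command(rows=[{"fingers": -1, "x": 0, "y": 0, "z": 0.0005, "ax": 0, "ay": 0, "az": 0}, {"fingers": -1, "x": 0, "y": 0, "z": 0, "ax": 0, "ay": 0, "az": 0}, {"fingers": -1, "x": 0, "y": 0, "z": 0, "ax": 0, "ay": 0, "az": 0}])

```text
clock: 14.98
tcp_pos: [0.5798, 0.3246, 0.1137]
orientation: [3.141, 0.078, -0.0]
contact_force: [-0.2, 0.1, -2.2]
grip_width: 0.0496
gripper_force: 42.2
```

Not yet touching.

Call:
arm_command(rows=[{"fingers": -1, "x": 0, "y": 0, "z": 0.001, "ax": 0, "ay": 0, "az": 0}, {"fingers": -1, "x": 0, "y": 0, "z": 0, "ax": 0, "ay": 0, "az": 0}, {"fingers": -1, "x": 0, "y": 0, "z": 0, "ax": 0, "ay": 0, "az": 0}])

```text
clock: 15.23
tcp_pos: [0.5803, 0.3247, 0.1136]
orientation: [-3.14, -0.078, -0.002]
contact_force: [-0.6, -1.0, 5.4]
grip_width: 0.0497
gripper_force: 43.2
```

Call:
arm_command(rows=[{"fingers": -1, "x": 0, "y": 0, "z": 0.001, "ax": 0, "ay": 0, "az": 0}, {"fingers": -1, "x": 0, "y": 0, "z": 0, "ax": 0, "ay": 0, "az": 0}, {"fingers": -1, "x": 0, "y": 0, "z": 0, "ax": 0, "ay": 0, "az": 0}])

```text
clock: 15.48
tcp_pos: [0.5807, 0.3247, 0.1135]
orientation: [-3.14, -0.077, -0.003]
contact_force: [-1.3, -2.7, 10.0]
grip_width: 0.0499
gripper_force: 44.0
```

Contact is made. Back off slightly, then release.

Call:
arm_command(rows=[{"fingers": -1, "x": 0, "y": 0, "z": -0.001, "ax": 0, "ay": 0, "az": 0}, {"fingers": -1, "x": 0, "y": 0, "z": 0, "ax": 0, "ay": 0, "az": 0}, {"fingers": 1, "x": 0, "y": 0, "z": 0, "ax": 0, "ay": 0, "az": 0}, {"fingers": 1, "x": 0, "y": 0, "z": 0, "ax": 0, "ay": 0, "az": 0}, {"fingers": 1, "x": 0, "y": 0, "z": 0, "ax": 0, "ay": 0, "az": 0}, {"fingers": 1, "x": 0, "y": 0, "z": 0, "ax": 0, "ay": 0, "az": 0}, {"fingers": 1, "x": 0, "y": 0, "z": 0, "ax": 0, "ay": 0, "az": 0}, {"fingers": 1, "x": 0, "y": 0, "z": 0, "ax": 0, "ay": 0, "az": 0}, {"fingers": 1, "x": 0, "y": 0, "z": 0, "ax": 0, "ay": 0, "az": 0}, {"fingers": 1, "x": 0, "y": 0, "z": 0, "ax": 0, "ay": 0, "az": 0}])

```text
clock: 16.32
tcp_pos: [0.5798, 0.3245, 0.1126]
orientation: [3.141, 0.078, -0.0]
contact_force: [0.1, 0.1, 0.6]
grip_width: 0.0851
gripper_force: 0.0
```

Call:
arm_command(rows=[{"fingers": 1, "x": 0, "y": 0, "z": -0.015, "ax": 0, "ay": 0, "az": 0}, {"fingers": 1, "x": 0, "y": 0, "z": -0.03, "ax": 0, "ay": 0, "az": 0}, {"fingers": 1, "x": 0, "y": 0, "z": -0.04, "ax": 0, "ay": 0, "az": 0}, {"fingers": 1, "x": 0, "y": 0.01, "z": -0.04, "ax": 0, "ay": 0, "az": 0}, {"fingers": 1, "x": 0, "y": 0.035, "z": 0, "ax": 0, "ay": 0, "az": 0}, {"fingers": 1, "x": 0, "y": 0.04, "z": 0, "ax": 0, "ay": 0, "az": 0}, {"fingers": 1, "x": 0, "y": 0.04, "z": 0, "ax": 0, "ay": 0, "az": 0}, {"fingers": 1, "x": 0, "y": 0.04, "z": 0, "ax": 0, "ay": 0, "az": 0}, {"fingers": 1, "x": 0, "y": 0.04, "z": 0, "ax": 0, "ay": 0, "az": 0}, {"fingers": 1, "x": 0, "y": 0, "z": 0, "ax": 0, "ay": 0, "az": 0}])

```text
clock: 17.15
tcp_pos: [0.5912, 0.1084, 0.2375]
orientation: [3.135, 0.058, 0.0]
contact_force: [0.6, -1.5, 0.2]
grip_width: 0.0855
gripper_force: 0.0
```

```bash
python3 - <<'E'
from h import *
f=snap('top');P=cloud(f);o=r.get_obs();print(o['clock'],o['tcp_pos'],o['qvel'].round(3))
for c,y in [((.4885,-.3292,.062),.01),((.434,.317,.081),.05),((.474,.319,.088),.05),((.5135,.321,.095),.05)]: x=cyl(P,c,y); print(x[0].round(4),round(x[1],3),np.round(x[2:],4))
f=snap('side'); cv2.imwrite('pics/side6.png',cv2.resize(f['frame'][:,:,::-1],(800,600),interpolation=cv2.INTER_CUBIC))
E
```

```text
17.2 [0.59077424 0.1132734  0.2376691 ] [-0.059  0.011 -0.082 -0.019 -0.027 -0.007 -0.028]
[ 0.4902 -0.33    0.0623] 0.012 [5.24e-02 3.89e+02 1.50e-03]
[0.4344 0.3172 0.0813] 0.074 [5.09e-02 4.35e+02 1.60e-03]
[0.4741 0.3191 0.0883] 0.055 [5.09e-02 4.42e+02 1.70e-03]
[0.5135 0.321  0.0952] 0.044 [5.10e-02 4.04e+02 1.50e-03]
```

View pics/side6.png

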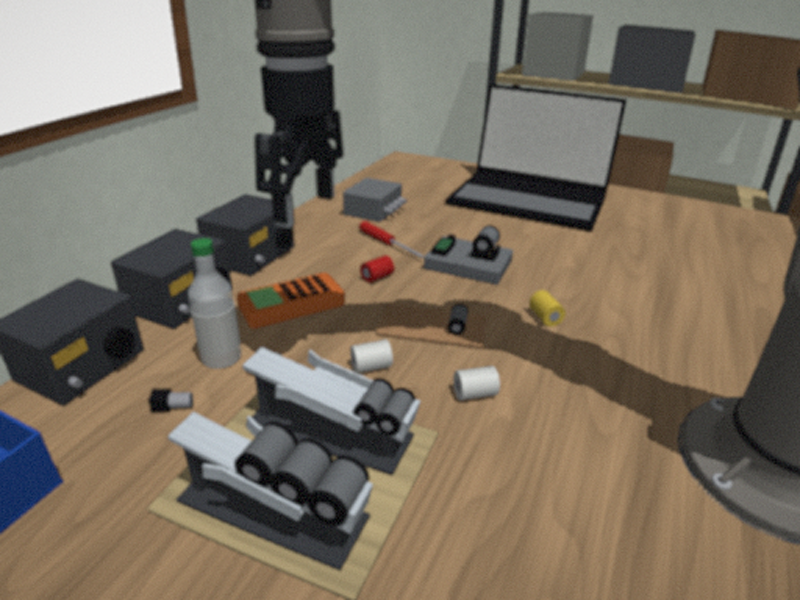

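Three packs lie queued in the lane at (340,488), (302,470) and (265,452). The oldest pack is in the cradle at (487,240), the bystanders have not moved, and the arm is clear of everything. Handing in.

```bash
python3 -c "
from bench import r
print(r.hand_in())"
```

```text
the job is handed in; nothing more can be done
None
```

The job is handed in with no verdict returned: in the last pictures the oldest pack lay in the tester cradle and the new pack lay third in the lane queue.

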